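# Clamp the blowpipe: swing the hinged half over and snap the swing bolt into its slot

### The arm

A 6-joint arm with a two-finger parallel gripper is mounted at the origin on the work surface. World frame = base frame: x ahead of the robot, y to its left, z up, the work surface at z = 0. Lengths are in m, angles in rad, forces in N, time in s.
With the tool pointing down it reaches from about 0.325 to 0.9 m from the base axis. Payload 6.1 kg.
Tool frame: the origin (TCP) lies midway between the tips of the shut fingers; the grasp point (between the pads) lies 19 mm behind it; x points along the fingers, z is the direction in which the jaws open and shut, and the axes are right-handed (so a half turn about x gives the same grasp; the last joint's range is limited). The gripper opens to 87 mm and grips with 3 to 60 N. Pads are 19 mm wide; open, the fingers measure 117 mm over their backs; the gripper's body (75 mm by 190 mm) begins 51 mm behind the grasp point.
Start: joints at [1.137, 0.22, 1.526, -0, 1.395, -0.126], TCP at [0.189, 0.596, 0.223] pointing down, gripper open.
Joint ranges: [-2.98, 2.98], [-0.91, 2.08], [0.09, 2.57], [-1.24, 4.39], [0.2, 2.65], [-2.68, 2.68]. Speed limits (rad/s): [2.57, 2.57, 3.01, 3.14, 3.14, 3.14].

### API

Orientations are given as a unit quaternion [x, y, z, w].
In Python, from rig import r, imaging gives the robot as it stands.
- The arm moves only by the tool step_arm, never from a script. Its argument "targets" is a list of rows, each a list of 3 entries, a list of its own where there are three numbers: the turn, a rotation vector about the tool's x, y, z in rad, then the shift along the tool's x, y, z in cm, then the opening, from 0 (shut) to 1 (fully open). In form: [[[wx, wy, wz], [x, y, z], gripper], ...]. A call has 1 to 5 rows; each row is the pose to reach, as a shift and turn from the pose commanded when the call began, along the tool's axes at that moment; what a row does not reach only later rows make up. A row lasts 1/8 s, in which the tool goes at most 62.5 mm and 10.7 degrees, less where a joint would pass 70% of its speed; a pose out of reach is approached as far as the arm can. A call with a gripper value outside its range is refused whole. The fingers move at their own pace and stop on an object; the grip force is fixed at half the most. Time passes only in rows, so rows that repeat a pose let the fingers close. It gives the time, the measured TCP pose, the force and the opening at its end, in the units of the state.
- r.get_obs(): the state, without advancing time (a new reading comes with each control period).
- imaging.read_camera(name): name is "side" or "top" or "wrist"; returns a dict with "frame" (400x640x3 uint8, red, green, blue), "z_map" (400x640 float32, m along the optical axis (not along the pixel's ray), 0 where there is no reading), "mtx" (3x3 intrinsics, pixels), "rvec" (rotation vector, rad) and "tvec" (3), from world to camera coordinates, as OpenCV has them. Camera axes: x right, y down, z forward; pixel columns grow to the right and rows downward; lengths in m; the calibration is good to about 2 mm. A picture is of the moment at which its call begins.
- r.close_job(): hands the job in, once; it reports no verdict.
The state is a dict: "clock": time; "joint_positions": joint angles; "joint_velocities": joint speeds; "joint_torque": joint torques, N m; "tcp_pos": TCP position; "tool_rot": TCP orientation; "ft_force": force on the tool from outside, world axes, zero at the start; "moment": the same for the moment, N m; "finger_gap": opening from 0.0 (shut) to 1.0 (fully open).
Only numpy, scipy, OpenCV 4.12 (cv2) and the standard library are available. Lean on these libraries where they do the work, as an engineer would, in place of code of your own. Each camera call takes 0.05 s, during which the arm holds its last target.

### The job

Clamp the blowpipe in the bench clamp: swing the clamp's open hinged half over the pipe and press it down, firmly but not hard, until the pipe is fully home in its rubber saddle. Then swing the sprung bolt up into the slot of the lug and over the two humps, so that its ball nut snaps into the seat behind them with the bolt upright and the half still fully closed. Never ram either part against its stop, let go of everything, and leave the other things on the bench where they are.

Things in the scene. Friction and masses are not known exactly. Their poses are not given: they have to be found in the camera images.
- clamp: Fixed grey pipe clamp on a plate 275 x 125 x 12 mm. Origin on the bench under the clamping parts (all within 24 mm of x = 0). x runs along the pipe, away from the robot, z up; the half's hinge is at +y, the swing bolt at -y. In this frame the pipe's axis, once home, is at y = 0, z = 85 mm; a second rest for the pipe stands at x = +190 mm, 100 mm high.
- hinge (a point): Middle of the hinged half's hinge line, which runs along the clamp's x; fixed, at y = +34, z = 85 mm in the clamp's frame.
- strap (a joint): Angle (rad) of the hinged half (dark steel, 34 mm wide along x). 0: closed and level on a pipe that is fully home; grows as it opens, up and over towards +y; about 1.6 is upright. The hinge is stiff and stays where it is left (about 0.2 N m). A flat pad 34 mm from the hinge bears on the pipe.
- lug (a point): Middle of the forked lug, the free end of the hinged half: closed it is 89 mm from the hinge towards -y and 9 mm above it; turns with the half. Lug 34 mm wide along x with flat sides, 10 mm thick, end 12 mm beyond this point; held by the sides from above at any angle, it turns between the fingers. Slot 12 mm wide, its bottom 11.5 mm inwards of here; on each prong a hump 3 mm high, 5 mm outwards of here.
- tube (a joint): How far the pipe is pressed into its saddle (m): 0 is 5 mm proud, 0.005 is fully home on the saddle's hard bottom. The tight rubber lets it slide only under about 20 N on the pipe (some 8 N more at the lug than swinging the half) and keeps it where it is.
- tube_mid (a point): Point on the axis of the blowpipe (steel tube, 27 mm in diameter, 400 mm long, a lump of amber glass at its far end) in the middle of the clamp.
- pivot (a point): Middle of the swing bolt's pivot, whose axis runs along the clamp's x; fixed, at y = -48, z = 35 mm in the clamp's frame.
- bolt (a joint): Angle (rad) of the swing bolt about its pivot. 0: upright; grows as it leans outwards to -y. It stays where it is left (about 0.12 N m). With the half closed the 9 mm shank meets the slot's bottom at 0; at about 0.4 the ball nut first meets the humps, at about 0.2 it passes over their tops, then it snaps in.
- ball (a point): Centre of the bolt's ball nut (steel, 24 mm), 73 mm from the pivot. Nut and head are sprung: drawn out along the shank by up to 7 mm (5 N to start, 2.5 N more per mm). Passing the humps draws or wedges them out 4 to 5 mm (about 10 N inwards at the head). Seated: at y = -48, z = 109 mm in the clamp's frame, drawn about 1.5 mm, 15 mm above the lug's middle.
- head (a point): Middle of the bolt's head, a steel block of 18 x 18 x 24 mm, flat sides facing the clamp's +x and -x, 96 mm from the pivot along the shank. Held by these sides from above, it turns between the fingers.
- jacks: Steel glassworker's jacks (spring tongs, 190 mm long) lying on the bench; leave alone. Origin at the underside.
- paddle: Wooden paddle, 240 mm long, lying on the bench; leave alone. Origin at the underside.
- jar: Lidded glass jar, 64 mm in diameter, 85 mm high; leave alone. Origin at the underside.

How it is judged:
On the way, in this order (a step that is already met when the one before it is completed fails the run):
1. the hinged half is closed on the pipe and the pipe is home in its saddle (value of joint strap below 0.04 rad and value of joint tube above 0.004 m), for 0.2 s.
2. the bolt stands in the slot with its nut seated behind the humps (value of joint bolt below 0.07 rad and z of ball in the frame of lug between 0.012 and 0.018 m), for 0.2 s.
At the end, for the whole second after the job is handed in: The pipe is within 1 mm of fully home, the hinged half is within 0.04 rad of closed, the bolt is within 0.07 rad of upright with its ball nut seated on the lug behind the humps (ball centre 12 to 18 mm above the middle of the lug) (all of step 1 and all of step 2 and value of joint bolt above -0.07 rad); the robot touches nothing.
It fails at once if the hinged half is rammed onto the pipe (more than 80 N between them, about 30 N at the lug) (contact force between strap and tube above 80 N).
It fails at once if the bolt is rammed against the lug (more than 60 N between them, some 30 N at the head) (contact force between nut and strap above 60 N).
It fails at once if the jacks, paddle or jar are shifted by more than 20 mm (distance of any of jacks, paddle, jar from where it was at the start of the episode above 0.02 m).
It also fails if it takes over 72 s, if anything falls off the work surface, if the arm or the gripper's body presses on something with over 40 N, if the wrist force passes 120 N, or if a joint passes its speed limit or range.

## Working session

There is one attempt and no reset: what is moved stays moved. The work goes in short steps, Python scripts to look and compute and a tool call to move; the robot and the scene stay as the last step left them, time stands still between calls to the robot, and variables do not carry over. Pictures are saved under pics/ and viewed, and the job is handed in when it is done.

Besides the shell and the picture viewer there is one more tool, called after "Call:" by a JSON object that holds its "method" and its "body", one argument or row to a line. step_arm: Moves the arm, as the interface text tells. Its arguments: {"type":"object","properties":{"targets":{"type":"array"}},"required":["targets"]}

```bash
ls; mkdir -p pics
python3 - <<'E'
from rig import r, imaging
import cv2
print(r.get_obs())
for n in ["side","top","wrist"]:
    d=imaging.read_camera(n); cv2.imwrite(f"pics/{n}0.png",d["frame"][:,:,::-1]); print(n,d["mtx"].tolist(),d["rvec"],d["tvec"])
E
```

```text
pics
{'clock': 0.0, 'joint_positions': array([ 1.13691367e+00,  2.21230889e-01,  1.52761551e+00,  5.23646162e-06,
        1.39469199e+00, -1.26143865e-01]), 'joint_velocities': array([-0.0002234 ,  0.00019196,  0.00015162, -0.00078985,  0.0001403 ,
        0.00058206]), 'joint_torque': array([ 7.73528900e-04, -4.94617403e+01, -3.87379897e+01,  6.98667043e-02,
        5.74289134e-02, -1.87824112e-04]), 'tcp_pos': array([0.18908017, 0.59506115, 0.22143197]), 'tool_rot': array([-0.41779225,  0.57132693,  0.41712933,  0.57012131]), 'ft_force': array([0.08719578, 0.33306509, 0.49882717]), 'moment': array([0.01962792, 0.09983946, 0.02954966]), 'finger_gap': 1.0002743454923697}
side [[434.60270650810725, 0.0, 326.975326097148], [0.0, 434.60270650810725, 204.96658532809195], [0.0, 0.0, 1.0]] [ 0.65848872 -2.67785919  1.08945003] [0.57329789 0.26530054 0.8922047 ]
top [[470.8099184325188, 0.0, 315.9954242933312], [0.0, 470.8099184325188, 195.87072965904952], [0.0, 0.0, 1.0]] [ 2.21298156 -2.18391992  0.05484143] [-0.00462117  0.63290179  1.1287354 ]
wrist [[324.28349924755497, 0.0, 319.3392562604171], [0.0, 324.28349924755497, 200.36017592804578], [0.0, 0.0, 1.0]] [-2.36954649 -1.7356737  -0.20848209] [-0.62343444 -0.03052363  0.38849343]
```

View pics/side0.png

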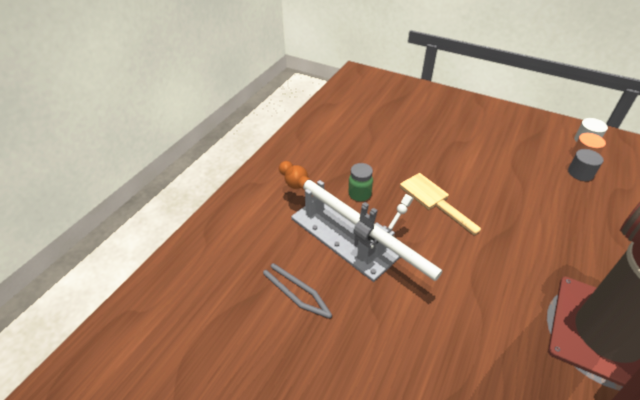

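View pics/top0.png

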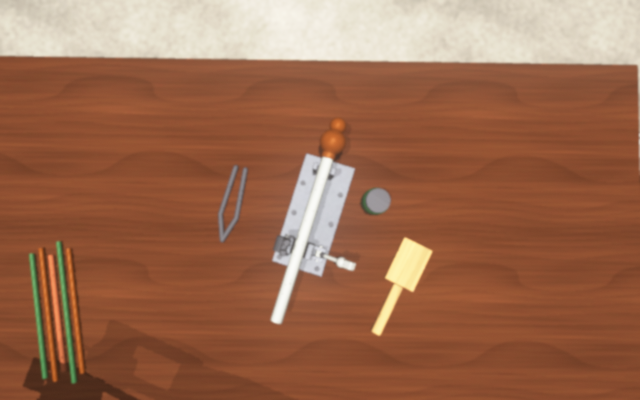

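View pics/wrist0.png

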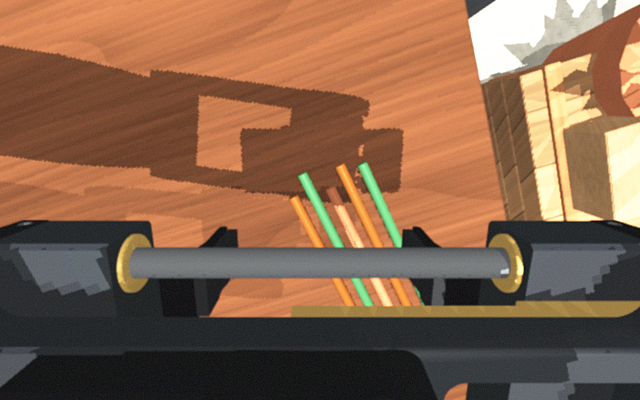

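The side view shows the pipe along the clamp (303,185)–(437,272), the half roughly upright at (368,220), and the bolt leaning out to its head at (407,200). In the top view the strap is at (287,245) and the bolt head at (347,264). The wrist camera sees only the bench, so I'll measure from the other two.

```bash
cat > h.py <<'E'
from rig import r, imaging
import cv2, numpy as np
from scipy.spatial.transform import Rotation as R
def cam(n):
    d=imaging.read_camera(n); d["R"]=cv2.Rodrigues(np.array(d["rvec"]))[0]; d["t"]=np.array(d["tvec"]).ravel()
    K=d["mtx"]; z=d["z_map"]; v,u=np.mgrid[0:z.shape[0],0:z.shape[1]]
    c=np.stack([(u-K[0,2])/K[0,0]*z,(v-K[1,2])/K[1,1]*z,z],-1)
    d["P"]=(c-d["t"])@d["R"]; d["P"][z==0]=np.nan
    return d
def proj(d,p):
    q=d["R"]@np.array(p).T.reshape(3,-1)+d["t"][:,None]; q=d["mtx"]@q; return (q[:2]/q[2]).T
def crop(d,u0,v0,u1,v1,s,name):
    cv2.imwrite("pics/"+name,cv2.resize(np.ascontiguousarray(d["frame"][v0:v1,u0:u1,::-1]),None,fx=s,fy=s,interpolation=cv2.INTER_CUBIC))
E
python3 - <<'E'
from h import *
t=cam("top"); s=cam("side")
crop(t,250,210,370,300,6,"t1.png"); crop(s,330,170,450,290,5,"s1.png")
for n,d in (("t",t),("s",s)):
    f=d["frame"].astype(int); P=d["P"]; z=P[...,2]
    m=(f.min(2)>170)&(z>0.075)&(z<0.13)&(P[...,0]>0.3)&(P[...,0]<0.9)&(abs(P[...,1])<0.35)
    c,l,st,ce=cv2.connectedComponentsWithStats(m.astype(np.uint8))
    for i in range(1,c):
        if st[i,4]>60:
            p=P[l==i]; mu=np.median(p,0); w=np.linalg.svd(p-p.mean(0),full_matrices=False)[2][0]
            print(n,st[i],p.mean(0),w, np.percentile(z[l==i],[5,50,98]))
    print(n,"table z",np.nanmedian(z[300:,200:260]))
    m=(z>0.008)&(z<0.016)&(P[...,0]>0.4)&(P[...,0]<0.9)&(abs(P[...,1])<0.2)&(abs(f[...,0]-f[...,2])<25)&(f.min(2)>110)
    q=P[m][:,:2]
    print(n,m.sum(),cv2.minAreaRect((q*1000).astype(np.float32)))
E
```

```text
t [ 271  157   61  166 1912] [0.53510307 0.03470667 0.09961555] [-0.95833608  0.28563181  0.00253515] [0.09305101 0.10017119 0.10521142]
t [305 245   8  15  63] [0.50223578 0.018948   0.08156436] [-0.95833389  0.28494811 -0.02001827] [0.07860521 0.0816888  0.08514219]
t [333 258  22  12 147] [ 0.47894319 -0.06111415  0.10322558] [-0.23100048 -0.75334176  0.61572313] [0.08723364 0.10480706 0.11722105]
t table z 0.00028282916845957253
t 3492 ((608.3739013671875, 73.72064208984375), (256.21533203125, 274.57666015625), 73.28470611572266)
s [304 180  55  43 606] [0.63214926 0.00715806 0.10098919] [-0.95819069  0.28610451 -0.00384697] [0.09502264 0.10163304 0.10564041]
s [398 194  14  18 136] [ 0.47698508 -0.06145928  0.10331154] [-0.1373998  -0.71725349  0.68313156] [0.09080489 0.10361241 0.1171264 ]
s [372 223  70  56 880] [0.42764213 0.06723621 0.09975408] [-0.94478791  0.32728617  0.016111  ] [0.09162084 0.10109767 0.10530415]
s table z 0.0015063748419380722
s 2134 ((614.5133666992188, 96.18775939941406), (248.6148223876953, 274.9105224609375), 73.7334976196289)
```

View pics/t1.png

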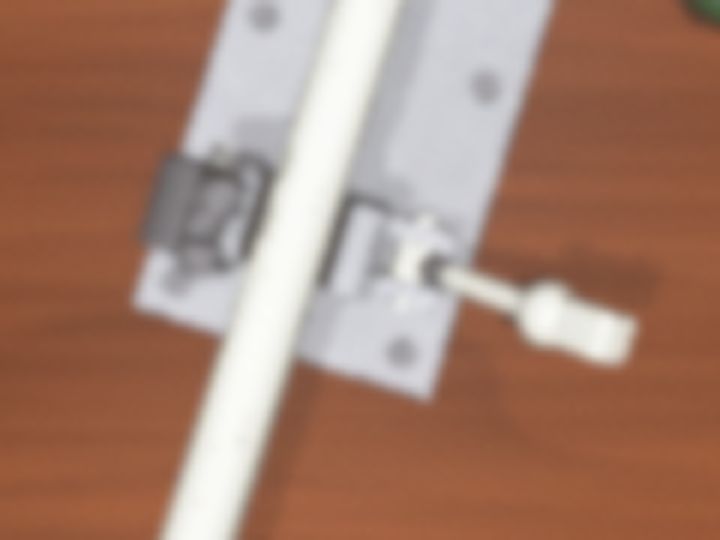

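View pics/s1.png

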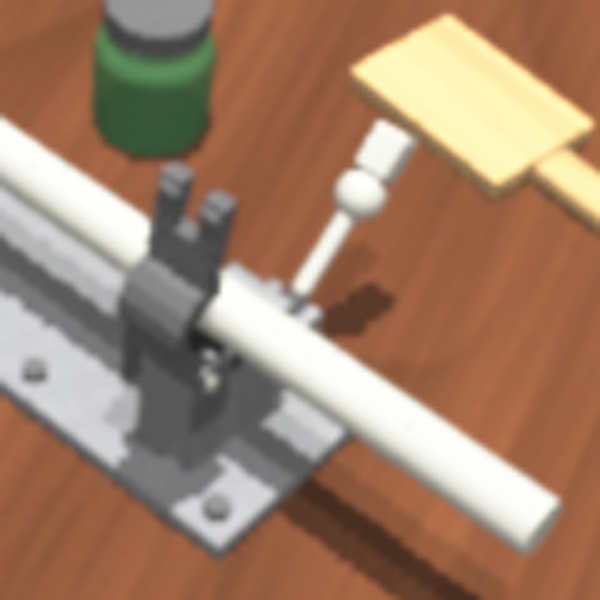

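```bash
cat >> h.py <<'E'
yaw=-0.2893
def frame(o): 
    return R.from_euler('z',yaw).as_matrix(), np.array([o[0],o[1],0.])
E
python3 - <<'E'
from h import *
X=np.array([np.cos(yaw),np.sin(yaw),0]);Y=np.array([-X[1],X[0],0])
for n in ("top","side"):
    d=cam(n); f=d["frame"].astype(int); P=d["P"]; z=P[...,2]
    a=P@X; b=P@Y
    reg=(P[...,0]>0.3)&(P[...,0]<0.9)&(abs(P[...,1])<0.35)
    pm=reg&(f.min(2)>170)&(z>0.075)&(z<0.12)&(b>0.14)&(b<0.25)
    # pipe y center via centre of top strip
    for lo in (0.34,0.42,0.6,0.64):
        k=pm&(a>lo)&(a<lo+0.05)
        if k.sum()>10:
            # fit circle r=13.5 to (b,z)
            from scipy.optimize import least_squares
            q=np.c_[b[k],z[k]]
            s=least_squares(lambda c:np.hypot(q[:,0]-c[0],q[:,1]-c[1])-0.0135,[q[:,0].mean(),0.09],loss='soft_l1',f_scale=0.001).x
            print(n,"pipe",lo,k.sum(),s)
    dk=reg&(f.max(2)<150)&(abs(f[...,0]-f[...,2])<25)&(z>0.112)&(a<0.6)&(b<0.26)&(b>0.15)
    p=P[dk]; print(n,"strap",dk.sum(), np.percentile(p@X,[1,10,50,90,99]),np.percentile(p@Y,[1,10,50,90,99]),np.percentile(p[:,2],[5,50,95,99.]))
    hd=reg&(f.min(2)>150)&(z>0.06)&(z<0.2)&(b<0.13)&(b>0.02)&(a<.6)
    p=P[hd]; print(n,"bolt",hd.sum(), np.percentile(p@X,[1,10,50,90,99]),np.percentile(p@Y,[1,10,50,90,99]),np.percentile(p[:,2],[5,50,95,99.]))
    pl=reg&(z>0.006)&(z<0.018)&(abs(f[...,0]-f[...,2])<30)&(f.min(2)>100)&(a>0.38)&(a<0.8)&(b>0.06)&(b<0.3)
    p=P[pl]; print(n,"plate",np.percentile(p@X,[0.2,1,99,99.8]),np.percentile(p@Y,[.2,1,99,99.8]))
E
```

```text
top pipe 0.34 237 [0.18712824 0.0889094 ]
top pipe 0.42 281 [0.18652127 0.0886282 ]
top pipe 0.6 254 [0.18629413 0.08881565]
top pipe 0.64 307 [0.18646883 0.0890734 ]
top strap 185 [0.46190978 0.46562993 0.47815778 0.49246743 0.49416173] [0.20870751 0.21310504 0.22259638 0.23423158 0.23702615] [0.13358948 0.1524431  0.18702291 0.18858991]
top bolt 183 [0.46703305 0.46996043 0.47699378 0.48336296 0.48515994] [0.05715069 0.06295713 0.08179722 0.10584007 0.11617923] [0.06528739 0.10136109 0.11536535 0.11642764]
top plate [0.42528896 0.42713011 0.69662695 0.69872415] [0.11620972 0.11696209 0.23912673 0.23992251]
side pipe 0.34 258 [0.18287436 0.09006661]
side pipe 0.42 241 [0.1822411  0.09031222]
side pipe 0.6 172 [0.18204317 0.0903319 ]
side pipe 0.64 186 [0.18188856 0.09073014]
side strap 476 [0.45974714 0.46080532 0.47352373 0.48857582 0.49268768] [0.20758499 0.21260694 0.22000129 0.23559936 0.23712235] [0.11933615 0.14517598 0.18572275 0.18891427]
side bolt 193 [0.46615711 0.46856739 0.47487473 0.48144622 0.48418295] [0.06093698 0.06586082 0.0823073  0.10585347 0.11504048] [0.0649295  0.09741925 0.11591432 0.11787584]
side plate [0.42442941 0.42566983 0.69377385 0.69754546] [0.14434618 0.1459723  0.23745076 0.23816564]
```

Run:
```python
from h import *
X=np.array([np.cos(yaw),np.sin(yaw),0]);Y=np.array([-X[1],X[0],0])
for n in ("top","side"):
    d=cam(n); f=d["frame"].astype(int); P=d["P"]; z=P[...,2]; a=P@X; b=P@Y
    print(n,"campos",(-d["R"].T@d["t"]))
    dk=(f.max(2)<150)&(abs(f[...,0]-f[...,2])<25)&(z>0.11)&(a<0.55)&(a>.42)&(b<0.26)&(b>0.15)
    for zl in np.arange(.11,.195,.01):
        k=dk&(z>zl)&(z<=zl+.01)
        if k.any(): print(round(zl,3),k.sum(),"b",np.percentile(b[k],[5,25,50,75,95]).round(4),"a",np.percentile(a[k],[2,98]).round(4))
    hd=(f.min(2)>150)&(z>0.06)&(z<0.2)&(b<0.13)&(b>0.02)&(a<.6)&(a>.42)
    w=np.c_[b[hd],z[hd]]; 
    # far end 
    l=cv2.fitLine(w.astype(np.float32),cv2.DIST_HUBER,0,.001,.001).ravel(); print("bolt line",l, np.arctan2(-l[0]*np.sign(l[1]),abs(l[1])))
    piv=np.array([.185-.048,.035]); q=w-piv; rr=np.hypot(*q.T); k=rr>.085
    print("angle to pts",np.median(np.arctan2(-q[:,0],q[:,1])[k]),rr.max(), "head c",np.median(w[k],0), "a",np.percentile(a[hd][k],[2,50,98]))
o=r.get_obs(); print(R.from_quat(o["tool_rot"]).as_matrix().round(3))
```

```text
top campos [0.5785337  0.0060595  1.15753691]
0.12 3 b [0.2302 0.2333 0.2371 0.2372 0.2373] a [0.4763 0.4939]
0.13 63 b [0.2254 0.2294 0.2322 0.2345 0.2364] a [0.4622 0.4941]
0.14 25 b [0.2241 0.2252 0.2265 0.2283 0.2304] a [0.466  0.4936]
0.15 6 b [0.2196 0.2226 0.2229 0.2234 0.2237] a [0.4735 0.4939]
0.16 27 b [0.2122 0.2143 0.2172 0.2199 0.2218] a [0.4711 0.4872]
0.17 4 b [0.2124 0.213  0.2141 0.2154 0.2162] a [0.4716 0.4942]
0.18 58 b [0.2089 0.2127 0.2156 0.2183 0.2208] a [0.4614 0.4936]
bolt line [ 0.6878905  -0.72581446  0.08095036  0.10000385] 0.7585787
angle to pts 0.7150602699361222 0.10916921301523629 head c [0.07084098 0.11007245] a [0.46840143 0.47669847 0.48487619]
side campos [0.31074214 0.64967493 0.82246329]
0.11 32 b [0.2263 0.2342 0.2354 0.2362 0.2366] a [0.4598 0.493 ]
0.12 62 b [0.2284 0.2341 0.2352 0.236  0.2373] a [0.4603 0.4934]
0.13 98 b [0.2199 0.2269 0.2293 0.2323 0.2348] a [0.4597 0.4921]
0.14 68 b [0.2127 0.2192 0.2202 0.222  0.2266] a [0.4598 0.49  ]
0.15 54 b [0.2142 0.2178 0.2192 0.2199 0.2209] a [0.4609 0.4914]
0.16 68 b [0.2101 0.2143 0.2167 0.218  0.219 ] a [0.4605 0.4907]
0.17 36 b [0.2081 0.2128 0.2152 0.2165 0.2177] a [0.4598 0.4903]
0.18 57 b [0.2061 0.2098 0.2132 0.2158 0.2181] a [0.46   0.4911]
0.19 3 b [0.2135 0.2141 0.2149 0.2149 0.2149] a [0.4602 0.4867]
bolt line [ 0.66854703 -0.74366987  0.08368764  0.09508285] 0.73225325
angle to pts 0.7250738200764237 0.11104303845556757 head c [0.07113172 0.10886972] a [0.46807667 0.4745274  0.48379902]
[[-0.    -0.953  0.303]
 [-0.     0.303  0.953]
 [-1.     0.    -0.   ]]
```

The half leans about 1.45 rad with its lug at (a .4765, b .2155, z .175), and the bolt sits at about 0.73 rad. First I'll travel above the lug.

```bash
cat >> h.py <<'E'
Xc=np.array([np.cos(yaw),np.sin(yaw),0]);Yc=np.array([-Xc[1],Xc[0],0]);Zc=np.array([0,0,1.])
RT=np.c_[-Zc, np.cross(Xc,-Zc), Xc]   # tool x down, z along clamp x
def need(a,b,zg):
    """grasp-point target in (a,b,z)"""
    o=r.get_obs(); C=R.from_quat(o["tool_rot"]).as_matrix()
    p=a*Xc+b*Yc+zg*Zc-0.019*Zc
    print("t",round(o["clock"],2),"turn",R.from_matrix(C.T@RT).as_rotvec().round(4),"shift cm",(C.T@(p-o["tcp_pos"])*100).round(2))
def where():
    o=r.get_obs(); C=R.from_quat(o["tool_rot"]).as_matrix(); g=o["tcp_pos"]-0.019*C[:,0]
    F=np.array(o["ft_force"])
    print("t",round(o["clock"],2),"grasp a,b,z",(g@Xc).round(4),(g@Yc).round(4),g[2].round(4),"F a,b,z",(F@Xc).round(1),(F@Yc).round(1),F[2].round(1),"gap",round(o["finger_gap"],3))
E
python3 -c "
from h import *
print(RT.round(3)); need(.4765,.2155,.245)"
```

```text
[[-0.     0.285  0.958]
 [-0.     0.958 -0.285]
 [-1.    -0.     0.   ]]
t 0.45 turn [ 1.5523e+00 -2.0000e-04  1.0000e-04] shift cm [ -0.35 -47.24 -40.07]
```

Call:
{"method": "step_arm", "body": {
  "targets": [
    [[0.3,0,0],[0,-9,-8],1],
    [[0.6,0,0],[-0.5,-18,-16],1],
    [[0.9,0,0],[-0.5,-27,-23],1],
    [[1.2,0,0],[-0.5,-36,-31],1],
    [[1.5,0,0],[-0.5,-44,-38],1]
  ]
}}

```text
clock: 1.08
tcp_pos: [0.3534, 0.3276, 0.2265]
tool_rot: [-0.112, 0.698, 0.113, 0.699]
ft_force: [0.8, 1.3, 0.7]
finger_gap: 1.002
```

```bash
python3 -c "
from h import *
where();need(.4765,.2155,.245)"
```

```text
t 1.07 grasp a,b,z 0.2453 0.4148 0.2455 F a,b,z 0.4 1.5 0.7 gap 1.002
t 1.07 turn [ 6.09e-01  1.10e-03 -6.00e-04] shift cm [  0.05 -29.57   7.56]
```

Call:
{"method": "step_arm", "body": {
  "targets": [
    [[0.18,0,0],[0,-6,1.6],1],
    [[0.36,0,0],[0,-12,3.2],1],
    [[0.5,0,0],[0,-18,4.8],1],
    [[0.609,0,0],[0,-24,6.2],1],
    [[0.609,0,0],[0,-29,7.5],1]
  ]
}}

```text
clock: 1.7
tcp_pos: [0.5174, 0.0762, 0.2264]
tool_rot: [0.101, 0.7, -0.101, 0.7]
ft_force: [1.6, -0.1, 0.5]
finger_gap: 1.0
```

```bash
python3 -c "
from h import *
where();need(.4765,.2155,.245)"
```

```text
t 1.7 grasp a,b,z 0.4742 0.2206 0.2454 F a,b,z 1.6 0.4 0.5 gap 1.0
t 1.7 turn [ 0.0035  0.0009 -0.0002] shift cm [ 0.04 -0.51  0.23]
```

Call:
{"method": "step_arm", "body": {
  "targets": [
    [[0,0,0],[0,0,0],0.75],
    [[0,0,0],[0,0,0],0.75]
  ]
}}

```text
clock: 1.95
tcp_pos: [0.5161, 0.0786, 0.2259]
tool_rot: [0.1, 0.7, -0.1, 0.7]
ft_force: [-0.5, -0.2, -0.7]
finger_gap: 0.853
```

```bash
python3 -c "
from h import *
where();need(.4765,.2155,.172)
d=cam('wrist'); cv2.imwrite('pics/w1.png',d['frame'][:,:,::-1]); where()
d=cam('top'); crop(d,250,200,370,300,6,'t2.png')"
```

```text
t 1.95 grasp a,b,z 0.4722 0.2225 0.2449 F a,b,z -0.4 -0.4 -0.7 gap 0.853
t 1.95 turn [ 0.0051 -0.0007 -0.0003] shift cm [ 7.29 -0.71  0.43]
t 2.0 grasp a,b,z 0.4719 0.223 0.2449 F a,b,z -0.7 -0.4 0.8 gap 0.818
```

View pics/w1.png

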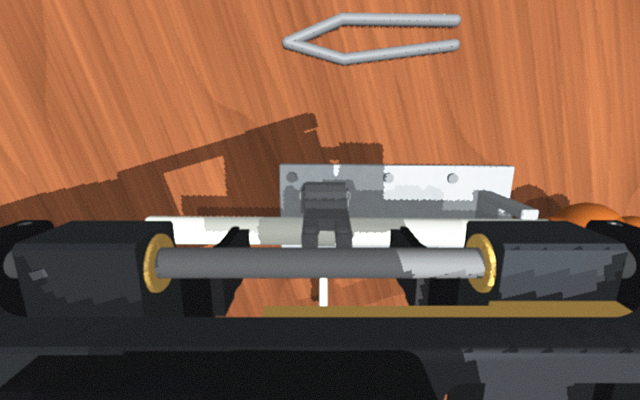

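Call:
{"method": "step_arm", "body": {
  "targets": [
    [[0.005,0,0],[0,-0.75,0.45],0.75],
    [[0.005,0,0],[2,-0.75,0.45],0.75],
    [[0.005,0,0],[4,-0.75,0.45],0.75],
    [[0.005,0,0],[6,-0.75,0.45],0.75],
    [[0.005,0,0],[7.3,-0.75,0.45],0.75]
  ]
}}

```text
clock: 2.68
tcp_pos: [0.518, 0.0703, 0.1521]
tool_rot: [0.101, 0.7, -0.101, 0.7]
ft_force: [-0.1, 0.1, -0.1]
finger_gap: 0.749
```

Call:
{"method": "step_arm", "body": {
  "targets": [
    [[0,0,0],[0,0,0],0.75]
  ]
}}

```text
clock: 2.8
tcp_pos: [0.5178, 0.0702, 0.1521]
tool_rot: [0.101, 0.7, -0.102, 0.699]
ft_force: [-1.3, -0.3, 0.2]
finger_gap: 0.75
```

```bash
python3 -c "
from h import *
where();need(.4765,.2155,.172)
d=cam('side'); crop(d,310,140,450,260,5,'s3.png')
d=cam('wrist'); cv2.imwrite('pics/w3.png',d['frame'][100:350,150:500,::-1]); where()
"
```

```text
t 2.8 grasp a,b,z 0.4763 0.215 0.1711 F a,b,z -1.1 -0.6 0.2 gap 0.75
t 2.8 turn [ 0.0014 -0.0019  0.0006] shift cm [-0.09  0.05  0.02]
t 2.9 grasp a,b,z 0.4774 0.2152 0.1727 F a,b,z 0.7 0.9 -0.2 gap 0.749
```

View pics/s3.png

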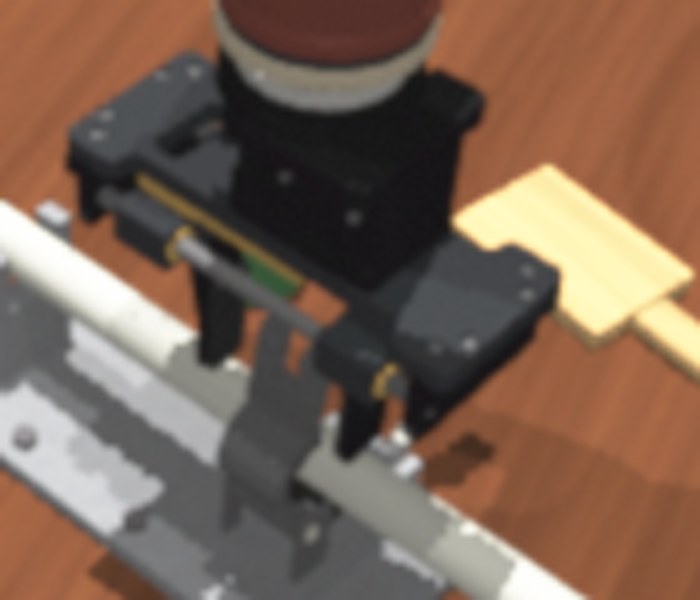

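View pics/w3.png

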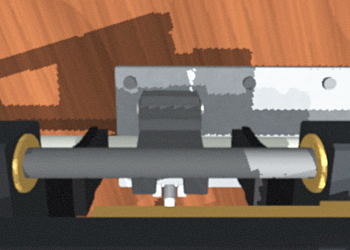

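The half stands between the fingers, so I'll close them on the lug.

Call:
{"method": "step_arm", "body": {
  "targets": [
    [[0,0,0],[0,0,0],0.3],
    [[0,0,0],[0,0,0],0.3],
    [[0,0,0],[0,0,0],0.3],
    [[0,0,0],[0,0,0],0.3]
  ]
}}

```text
clock: 3.4
tcp_pos: [0.5186, 0.07, 0.1532]
tool_rot: [0.102, 0.7, -0.102, 0.7]
ft_force: [-1.3, 0.7, 3.1]
finger_gap: 0.385
```

```bash
python3 -c "
from h import *
where()
d=cam('side'); crop(d,310,140,450,260,5,'s4.png');where()
"
```

```text
t 3.4 grasp a,b,z 0.4771 0.215 0.1722 F a,b,z -1.4 0.3 3.1 gap 0.385
t 3.45 grasp a,b,z 0.4771 0.215 0.1722 F a,b,z -0.3 0.3 0.8 gap 0.387
```

View pics/s4.png

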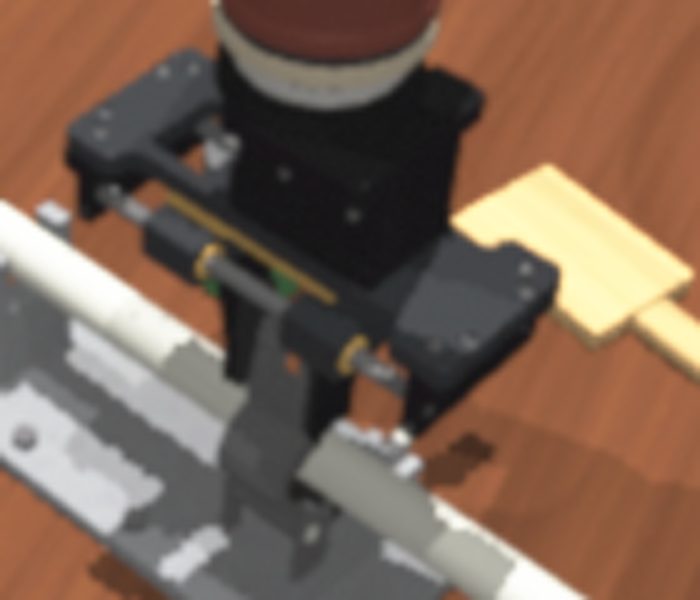

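```bash
python3 -c "
import numpy as np
h=np.array([.218,.085]);g=np.array([.215,.1722]);rho=np.hypot(*(g-h))
for th in [1.436,1.3,1.15,1.0,.85,.7,.55,.4,.3,.2,.15,.1,.05,0,-.02]:
  p=th+.1; q=h+rho*np.array([-np.cos(p),np.sin(p)]); print(th,'x',round((g-q)[1]*100,2),'y',round((q-g)[0]*100,2))
"
```

```text
1.436 x 0.0 y -0.0
1.3 x 0.12 y -1.18
1.15 x 0.44 y -2.45
1.0 x 0.94 y -3.66
0.85 x 1.62 y -4.78
0.7 x 2.46 y -5.78
0.55 x 3.44 y -6.65
0.4 x 4.54 y -7.36
0.3 x 5.32 y -7.74
0.2 x 6.14 y -8.04
0.15 x 6.56 y -8.15
0.1 x 6.99 y -8.25
0.05 x 7.42 y -8.33
0 x 7.85 y -8.38
-0.02 x 8.02 y -8.4
```

Call:
{"method": "step_arm", "body": {
  "targets": [
    [[0,0,0],[0.12,-1.18,0],0.3],
    [[0,0,0],[0.44,-2.45,0],0.3],
    [[0,0,0],[0.94,-3.66,0],0.3]
  ]
}}

```text
clock: 3.82
tcp_pos: [0.5084, 0.0361, 0.1437]
tool_rot: [0.103, 0.7, -0.1, 0.7]
ft_force: [2.5, 7.3, -3.2]
finger_gap: 0.385
```

```bash
python3 -c "
from h import *
where()
d=cam('side'); crop(d,310,140,450,260,5,'s5.png');where()
"
```

```text
t 3.83 grasp a,b,z 0.477 0.1796 0.1627 F a,b,z 0.4 7.7 -3.2 gap 0.385
t 3.88 grasp a,b,z 0.477 0.1782 0.162 F a,b,z 0.5 3.9 -1.7 gap 0.384
```

View pics/s5.png

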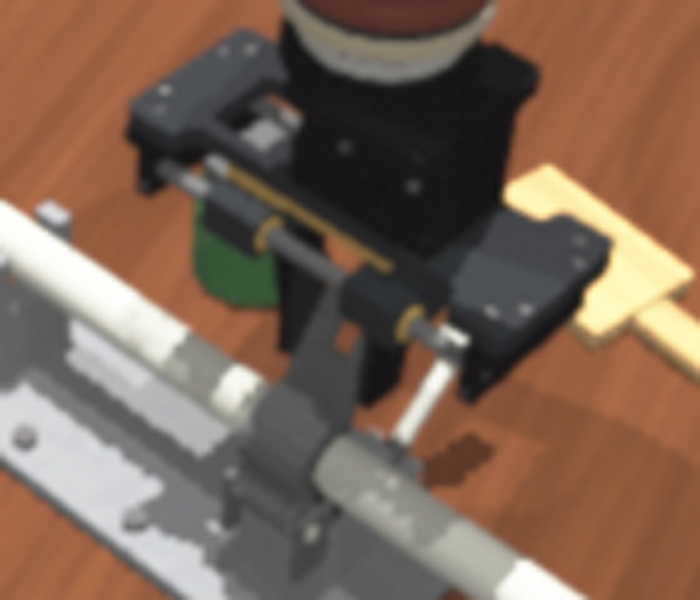

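The half follows the grip without strain, so I'll continue the arc to about 0.4.

Call:
{"method": "step_arm", "body": {
  "targets": [
    [[0,0,0],[0.68,-1.12,0],0.3],
    [[0,0,0],[1.52,-2.12,0],0.3],
    [[0,0,0],[2.5,-2.99,0],0.3],
    [[0,0,0],[3.6,-3.7,0],0.3],
    [[0,0,0],[3.6,-3.7,0],0.3]
  ]
}}

```text
clock: 4.5
tcp_pos: [0.4977, 0.0005, 0.1067]
tool_rot: [0.103, 0.7, -0.101, 0.7]
ft_force: [3.8, 6.6, -5.5]
finger_gap: 0.387
```

```bash
python3 -c "
from h import *
where()
d=cam('side'); crop(d,310,140,450,260,5,'s6.png');where()
d=cam('top'); crop(d,250,200,370,300,6,'t6.png');where()
"
```

```text
t 4.5 grasp a,b,z 0.4768 0.1424 0.1257 F a,b,z 1.7 7.4 -5.5 gap 0.387
t 4.55 grasp a,b,z 0.4769 0.1425 0.1258 F a,b,z 1.7 6.7 -5.1 gap 0.389
t 4.6 grasp a,b,z 0.4769 0.1425 0.1259 F a,b,z 2.5 7.0 -5.6 gap 0.384
```

View pics/s6.png

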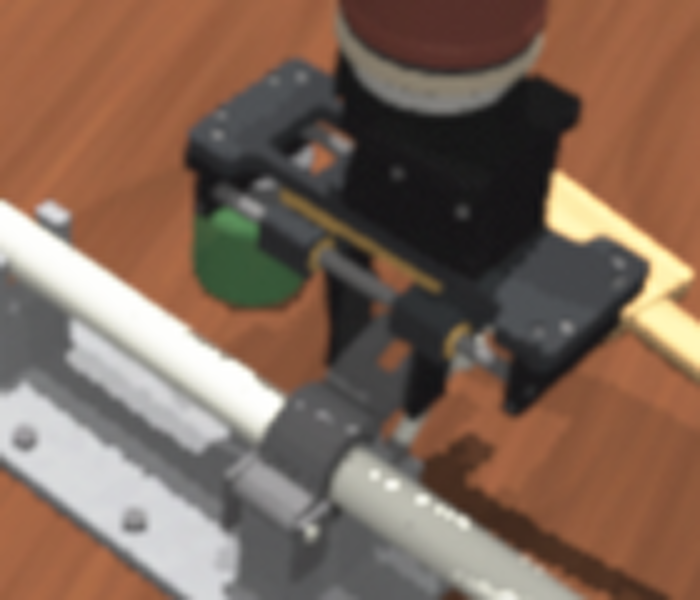

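Call:
{"method": "step_arm", "body": {
  "targets": [
    [[0,0,0],[0.4,-0.05,0],0.3],
    [[0,0,0],[0.8,-0.23,0],0.3],
    [[0,0,0],[1.2,-0.38,0],0.3],
    [[0,0,0],[1.6,-0.53,0],0.3],
    [[0,0,0],[1.6,-0.53,0],0.3]
  ]
}}

```text
clock: 5.22
tcp_pos: [0.4961, -0.0049, 0.0912]
tool_rot: [0.102, 0.7, -0.101, 0.7]
ft_force: [0.4, 6.1, -0.9]
finger_gap: 0.384
```

```bash
python3 -c "
from h import *
where()
d=cam('side'); crop(d,310,140,450,260,5,'s7.png');where()
"
```

```text
t 5.22 grasp a,b,z 0.4769 0.1368 0.1102 F a,b,z -1.3 6.0 -0.9 gap 0.384
t 5.28 grasp a,b,z 0.4769 0.1368 0.1102 F a,b,z -1.2 5.8 -0.7 gap 0.386
```

View pics/s7.png

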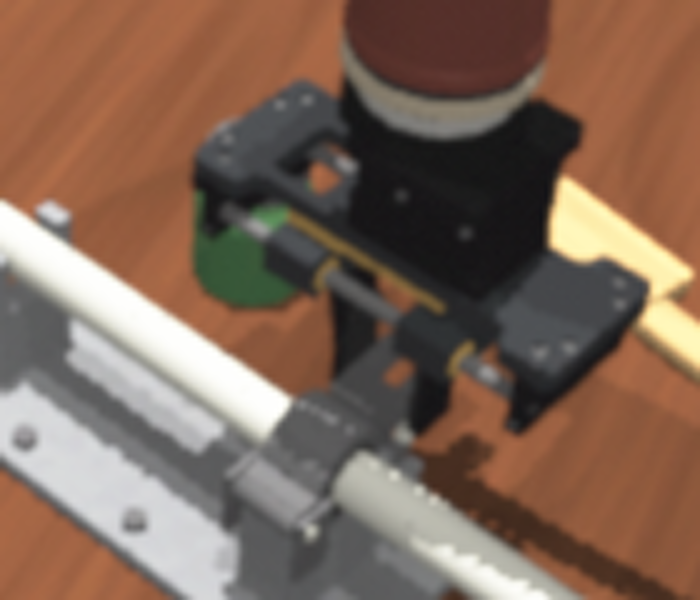

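Call:
{"method": "step_arm", "body": {
  "targets": [
    [[0,0,0],[0.15,0.05,0],0.3],
    [[0,0,0],[0.3,0.03,0],0.3],
    [[0,0,0],[0.45,0.01,0],0.3],
    [[0,0,0],[0.6,0,0],0.3],
    [[0,0,0],[0.6,0,0],0.3]
  ]
}}

```text
clock: 5.9
tcp_pos: [0.4959, -0.0058, 0.0865]
tool_rot: [0.102, 0.7, -0.102, 0.7]
ft_force: [-5.9, 3.2, 9.8]
finger_gap: 0.383
```

```bash
python3 -c "
from h import *
where()
"
```

```text
t 5.9 grasp a,b,z 0.477 0.136 0.1055 F a,b,z -6.5 1.4 9.8 gap 0.383
```

Call:
{"method": "step_arm", "body": {
  "targets": [
    [[0,0,0],[0.08,0,0],0.3],
    [[0,0,0],[0.16,0,0],0.3],
    [[0,0,0],[0.24,-0.02,0],0.3],
    [[0,0,0],[0.3,-0.03,0],0.3]
  ]
}}

```text
clock: 6.4
tcp_pos: [0.4958, -0.0062, 0.0836]
tool_rot: [0.102, 0.7, -0.102, 0.699]
ft_force: [-6.6, 3.1, 10.8]
finger_gap: 0.389
```

```bash
python3 -c "
from h import *
where()
"
```

```text
t 6.4 grasp a,b,z 0.477 0.1355 0.1026 F a,b,z -7.2 1.1 10.8 gap 0.389
```

Call:
{"method": "step_arm", "body": {
  "targets": [
    [[0,0,0],[0.08,0,0],0.3],
    [[0,0,0],[0.16,0,0],0.3],
    [[0,0,0],[0.24,-0.01,0],0.3],
    [[0,0,0],[0.32,-0.02,0],0.3]
  ]
}}

```text
clock: 6.9
tcp_pos: [0.4957, -0.0065, 0.0808]
tool_rot: [0.101, 0.7, -0.102, 0.699]
ft_force: [-8.8, 2.6, 17.9]
finger_gap: 0.383
```

Call:
{"method": "step_arm", "body": {
  "targets": [
    [[0,0,0],[0.08,0,0],0.3],
    [[0,0,0],[0.16,0,0],0.3],
    [[0,0,0],[0.24,0,0],0.3],
    [[0,0,0],[0.3,-0.01,0],0.3]
  ]
}}

```text
clock: 7.4
tcp_pos: [0.4958, -0.0066, 0.0797]
tool_rot: [0.101, 0.7, -0.102, 0.699]
ft_force: [-16.2, 4.3, 33.6]
finger_gap: 0.388
```

```bash
python3 -c "
from h import *
where()
d=cam('side'); crop(d,310,140,450,260,5,'s8.png')
"
```

```text
t 7.4 grasp a,b,z 0.4771 0.1352 0.0987 F a,b,z -16.8 -0.5 33.6 gap 0.388
```

View pics/s8.png

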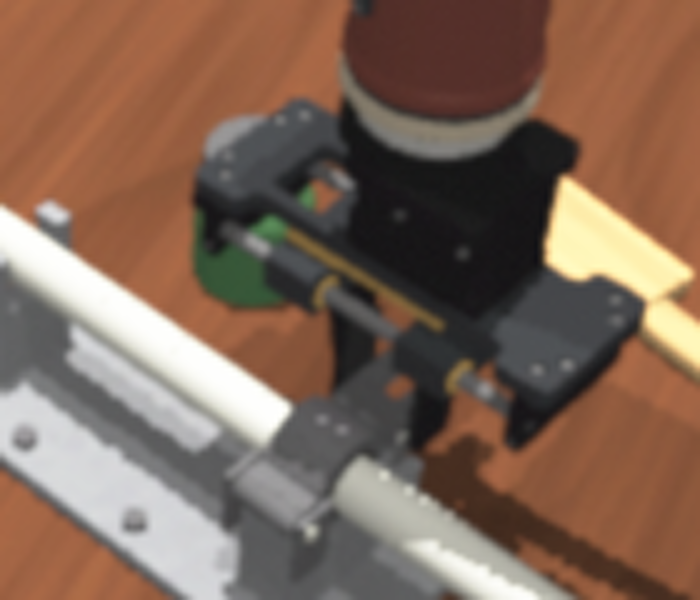

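The force has risen to 34 N, so I'll ease off at once and then work out what it is resting on.

Call:
{"method": "step_arm", "body": {
  "targets": [
    [[0,0,0],[-0.2,0,0],0.3]
  ]
}}

```text
clock: 7.58
tcp_pos: [0.4957, -0.0065, 0.0803]
tool_rot: [0.101, 0.7, -0.102, 0.699]
ft_force: [-5.9, 2.9, 9.1]
finger_gap: 0.386
```

Run:
```python
from h import *
where(); print(r.get_obs()["moment"])
for n in ("top","side"):
    d=cam(n); f=d["frame"].astype(int); P=d["P"]; z=P[...,2]; a=P@Xc; b=P@Yc
    pm=(f.min(2)>150)&(z>0.07)&(z<0.12)&(b>0.14)&(b<0.25)
    from scipy.optimize import least_squares
    for lo in (0.34,0.39,0.42,.55,0.6,0.64):
        k=pm&(a>lo)&(a<lo+0.04)
        if k.sum()>30:
            q=np.c_[b[k],z[k]]
            s=least_squares(lambda c:np.hypot(q[:,0]-c[0],q[:,1]-c[1])-0.0135,[q[:,0].mean(),0.09],loss='soft_l1',f_scale=0.001).x
            print(n,lo,k.sum(),s.round(4))
    k=(f.max(2)<140)&(abs(f[...,0]-f[...,2])<25)&(a>.462)&(a<.492)&(b>.12)&(b<.24)&(z>.07)&(z<.125)
    for bl in np.arange(.12,.24,.01):
        kk=k&(b>bl)&(b<=bl+.01)
        if kk.sum()>3: print(n,"strap b",round(bl,3),kk.sum(),np.percentile(z[kk],[10,50,90]).round(4))
    crop(d,*( (250,200,370,300,6) if n=="top" else (340,180,440,270,7)),n+"9.png")
where()
```

```text
t 7.58 grasp a,b,z 0.477 0.1352 0.0993 F a,b,z -6.5 1.1 9.1 gap 0.386
[ 0.49209833  1.24352572 -0.00686637]
top 0.55 194 [0.1866 0.0845]
top 0.6 207 [0.1864 0.0846]
top 0.64 272 [0.1864 0.0854]
top strap b 0.22 5 [0.0902 0.0931 0.095 ]
side 0.34 199 [0.1826 0.086 ]
side 0.39 175 [0.1826 0.0864]
side 0.42 154 [0.1826 0.086 ]
side 0.55 171 [0.1819 0.0863]
side 0.6 145 [0.1818 0.0864]
side 0.64 168 [0.1813 0.0871]
side strap b 0.12 11 [0.0939 0.0991 0.1016]
side strap b 0.13 22 [0.0969 0.0997 0.1012]
side strap b 0.14 38 [0.0984 0.1    0.1016]
side strap b 0.15 52 [0.0975 0.0998 0.1014]
side strap b 0.16 11 [0.0939 0.1042 0.1082]
side strap b 0.17 33 [0.1082 0.1103 0.1117]
side strap b 0.18 50 [0.1103 0.1117 0.1132]
side strap b 0.19 69 [0.1045 0.1081 0.1109]
side strap b 0.2 64 [0.0951 0.0995 0.1046]
side strap b 0.22 40 [0.0849 0.0891 0.0934]
t 7.67 grasp a,b,z 0.477 0.1352 0.0992 F a,b,z -8.5 0.5 18.3 gap 0.384
```

View pics/side9.png

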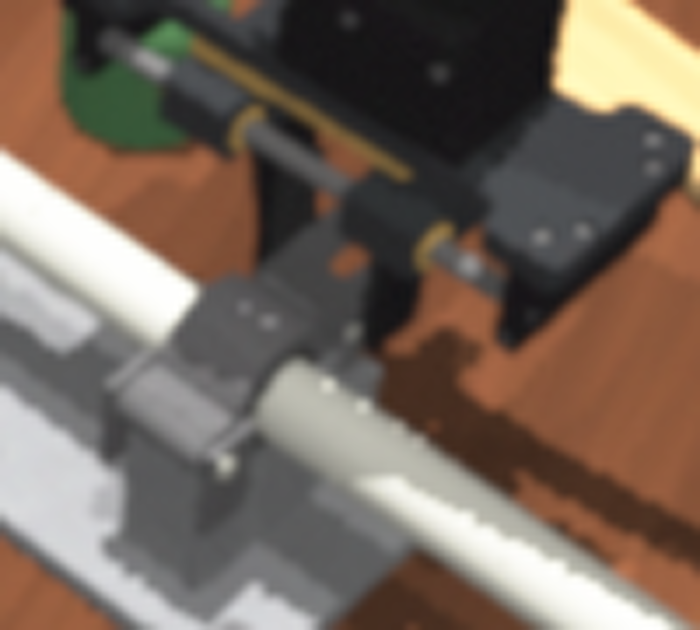

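View pics/top9.png

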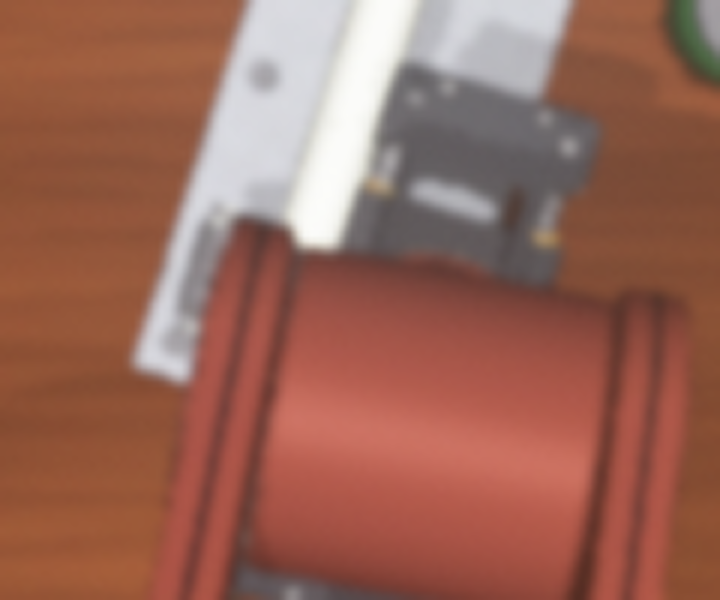

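Run:
```python
from h import *
for n in ("side","top"):
    d=cam(n); f=d["frame"].astype(int); P=d["P"]; z=P[...,2]; a=P@Xc; b=P@Yc
    g=(abs(f[...,0]-f[...,2])<30)
    pl=g&(f.min(2)>140)&(a>.53)&(a<.69)&(((b>.215)&(b<.232)))&(z<.02)
    be=(f[...,0]-f[...,2]>40)&(a>.4)&(a<.7)&(b>.26)&(b<.33)
    print(n,"plate",pl.sum(),np.nanpercentile(z[pl],[20,50,80]).round(4),"bench",np.nanpercentile(z[be],[20,50,80]).round(4))
    # lug-top plane fit
    k=(f.max(2)<140)&g&(a>.462)&(a<.492)&(b>.128)&(b<.160)&(z>.09)&(z<.108)
    if k.sum()>20:
        A=np.c_[a[k]-.4765,b[k]-.13,np.ones(k.sum())]; x=np.linalg.lstsq(A,z[k],rcond=None)[0]; print(n,"lug plane",k.sum(),x.round(4),np.std(A@x-z[k]).round(5))
where()
```

```text
side plate 340 [0.0127 0.014  0.0153] bench [0.0005 0.0018 0.003 ]
side lug plane 117 [-0.0013  0.0195  0.0992] 0.00182
top plate 446 [0.0104 0.0123 0.0143] bench [-0.0017  0.0002  0.0021]
t 7.78 grasp a,b,z 0.477 0.1352 0.0992 F a,b,z -9.1 0.8 17.5 gap 0.383
```

Depth, bias-corrected against the bench, puts the pipe axis at z ≈ 0.0845 and the lug top level at about 0.098. That means the pipe is home and the half is closed. Now I'll release and retreat upward.

Call:
{"method": "step_arm", "body": {
  "targets": [
    [[0,0,0],[-0.1,0,0],0.3],
    [[0,0,0],[-0.1,0,0],0.65],
    [[0,0,0],[-0.1,0,0],0.65],
    [[0,0,0],[-0.1,0,0],0.65]
  ]
}}

```text
clock: 8.28
tcp_pos: [0.4959, -0.0065, 0.0791]
tool_rot: [0.102, 0.7, -0.102, 0.7]
ft_force: [0.5, 0.9, 0.4]
finger_gap: 0.613
```

Run:
```python
from h import *
where()
```

```text
t 8.28 grasp a,b,z 0.4772 0.1352 0.0981 F a,b,z 0.2 1.0 0.4 gap 0.613
```

Call:
{"method": "step_arm", "body": {
  "targets": [
    [[0,0,0],[-3,0,0],0.65],
    [[0,0,0],[-6,0,0],0.65],
    [[0,0,0],[-8,0,0],0.65],
    [[0,0,0],[-8,-3,0],0.6],
    [[0,0,0],[-8,-6,0],0.6]
  ]
}}

```text
clock: 8.9
tcp_pos: [0.479, -0.0644, 0.1597]
tool_rot: [0.101, 0.7, -0.101, 0.7]
ft_force: [0.4, 0.2, -0.2]
finger_gap: 0.607
```

Run:
```python
from h import *
where()
for n in ("top","side"):
    d=cam(n); f=d["frame"].astype(int); P=d["P"]; z=P[...,2]; a=P@Xc; b=P@Yc
    pm=(f.min(2)>150)&(z>0.07)&(z<0.12)&(b>0.14)&(b<0.25)
    from scipy.optimize import least_squares
    for lo in (0.39,0.42,.55,0.6):
        k=pm&(a>lo)&(a<lo+0.04)
        if k.sum()>30:
            q=np.c_[b[k],z[k]]
            s=least_squares(lambda c:np.hypot(q[:,0]-c[0],q[:,1]-c[1])-0.0135,[q[:,0].mean(),0.09],loss='soft_l1',f_scale=0.001).x
            print(n,lo,k.sum(),s.round(4))
    k=(f.max(2)<150)&(abs(f[...,0]-f[...,2])<25)&(a>.462)&(a<.492)&(b>.12)&(b<.24)&(z>.07)&(z<.125)
    for bl in np.arange(.12,.17,.01):
        kk=k&(b>bl)&(b<=bl+.01)
        if kk.sum()>3: print(n,"strap b",round(bl,3),kk.sum(),np.percentile(z[kk],[10,50,90]).round(4))
    hd=(f.min(2)>150)&(z>0.06)&(z<0.2)&(b<0.12)&(b>0.02)&(a<.52)&(a>.42)
    w=np.c_[b[hd],z[hd]]; piv=np.array([.1375,.035]); q=w-piv; rr=np.hypot(*q.T); kk=rr>.085
    if kk.sum(): print("head",kk.sum(),np.median(np.arctan2(-q[:,0],q[:,1])[kk]),rr.max(),np.median(w[kk],0),np.percentile(a[hd][kk],[2,50,98]))
    crop(d,*( (250,200,370,300,6) if n=="top" else (340,180,440,270,7)),n+"10.png")
where()
```

```text
t 8.9 grasp a,b,z 0.4774 0.0749 0.1787 F a,b,z 0.4 0.3 -0.2 gap 0.607
top 0.39 201 [0.1867 0.0846]
top 0.42 219 [0.1872 0.0849]
top 0.55 209 [0.1863 0.085 ]
top 0.6 206 [0.1861 0.0851]
top strap b 0.12 33 [0.0976 0.1001 0.102 ]
top strap b 0.13 38 [0.095  0.0985 0.1011]
top strap b 0.14 12 [0.0968 0.0981 0.1002]
top strap b 0.15 4 [0.0965 0.098  0.0999]
top strap b 0.16 59 [0.0916 0.0993 0.1028]
top strap b 0.17 59 [0.103  0.1071 0.1106]
side 0.39 208 [0.1825 0.0864]
side 0.42 195 [0.1825 0.0863]
side 0.55 163 [0.1819 0.0864]
side 0.6 148 [0.1815 0.0862]
side strap b 0.12 31 [0.0967 0.1001 0.1025]
side strap b 0.13 30 [0.0972 0.1003 0.1018]
side strap b 0.14 13 [0.0993 0.1006 0.102 ]
side strap b 0.15 26 [0.0961 0.0985 0.1012]
side strap b 0.16 10 [0.1033 0.106  0.107 ]
side strap b 0.17 31 [0.1092 0.1106 0.1128]
head 1 0.36157095600909295 0.1618436973627084 [0.08024875 0.18637925] [0.45137828 0.45137828 0.45137828]
t 9.0 grasp a,b,z 0.4773 0.0735 0.1784 F a,b,z 0.5 0.4 -1.0 gap 0.604
```

View pics/side10.png

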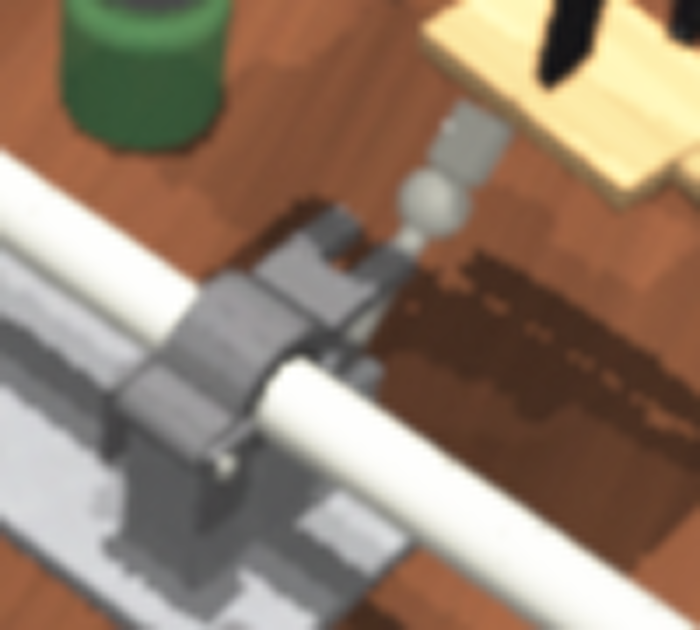

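The half stays closed and level after release. The bolt head shows clear at (470,140) in this crop. I'll descend on the upper part of the head.

Call:
{"method": "step_arm", "body": {
  "targets": [
    [[0,0,0],[0,0,0],0.55],
    [[0,0,0],[0,0,0],0.55]
  ]
}}

```text
clock: 9.25
tcp_pos: [0.4791, -0.0631, 0.1593]
tool_rot: [0.102, 0.7, -0.101, 0.7]
ft_force: [-0.1, 0.2, -0.3]
finger_gap: 0.555
```

```bash
python3 -c "
from h import *
where();need(.4765,.0702,.1117)"
```

```text
t 9.25 grasp a,b,z 0.4772 0.0762 0.1783 F a,b,z -0.2 0.1 -0.3 gap 0.555
t 9.25 turn [ 0.0014 -0.0002 -0.0002] shift cm [ 6.66 -0.6  -0.06]
```

Call:
{"method": "step_arm", "body": {
  "targets": [
    [[0,0,0],[1.5,-0.6,-0.05],0.55],
    [[0,0,0],[3.5,-0.6,-0.05],0.5],
    [[0,0,0],[5.5,-0.6,-0.05],0.5],
    [[0,0,0],[6.65,-0.6,-0.05],0.5],
    [[0,0,0],[6.65,-0.6,-0.05],0.5]
  ]
}}

```text
clock: 9.88
tcp_pos: [0.4757, -0.069, 0.0916]
tool_rot: [0.102, 0.701, -0.101, 0.699]
ft_force: [-0.1, 0.2, 0.7]
finger_gap: 0.5
```

Run:
```python
from h import *
where()
d=cam("side"); crop(d,340,160,440,250,7,"side11.png")
d=cam("wrist"); cv2.imwrite('pics/w11.png',d['frame'][100:350,150:500,::-1])
where()
```

```text
t 9.88 grasp a,b,z 0.4757 0.0696 0.1106 F a,b,z -0.1 0.1 0.7 gap 0.5
t 9.97 grasp a,b,z 0.477 0.0695 0.1122 F a,b,z -1.0 -0.5 -0.2 gap 0.503
```

View pics/side11.png

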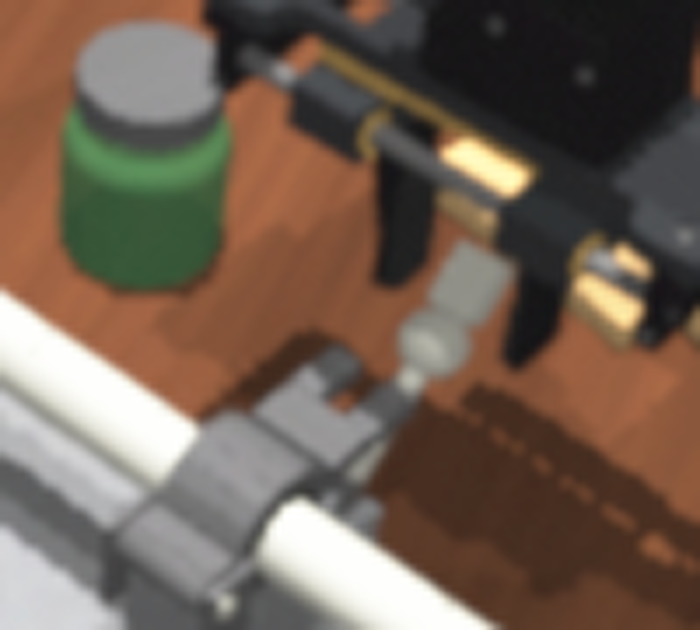

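View pics/w11.png

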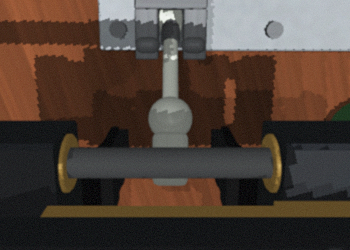

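The head is centred between the fingers (wrist crop, column 170), so I'll close.

Call:
{"method": "step_arm", "body": {
  "targets": [
    [[0,0,0],[0,0,0],0.15],
    [[0,0,0],[0,0,0],0.15],
    [[0,0,0],[0,0,0],0.15],
    [[0,0,0],[0,0,0],0.15]
  ]
}}

```text
clock: 10.48
tcp_pos: [0.4768, -0.0695, 0.0932]
tool_rot: [0.102, 0.7, -0.102, 0.7]
ft_force: [-0.1, -1.2, 2.2]
finger_gap: 0.204
```

Run:
```python
from h import *
where()
d=cam("side"); crop(d,340,160,440,250,7,"side12.png")
where()
```

```text
t 10.47 grasp a,b,z 0.4768 0.0695 0.1122 F a,b,z 0.2 -1.1 2.2 gap 0.204
t 10.53 grasp a,b,z 0.4768 0.0695 0.1122 F a,b,z -0.2 -0.2 0.8 gap 0.205
```

View pics/side12.png

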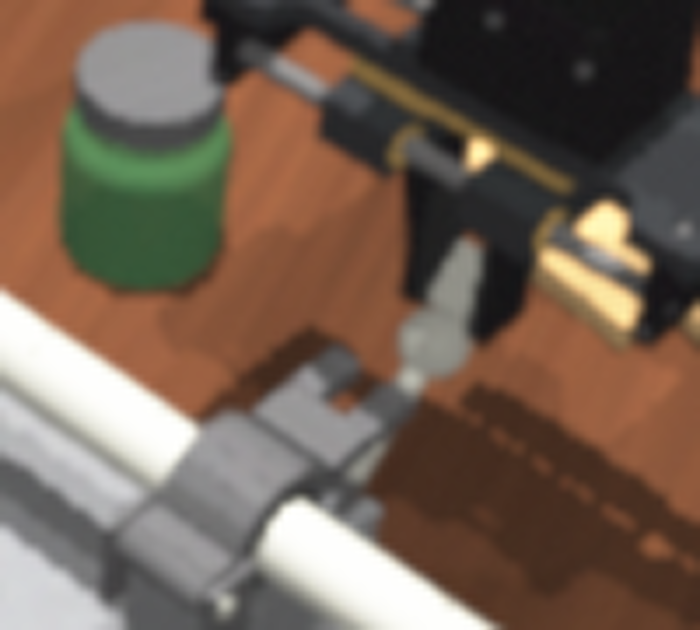

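```bash
python3 -c "
import numpy as np
g=np.array([.0695,.1122])
for ph,R in [(.65,.1029),(.58,.1029),(.5,.1029),(.5,.1055),(.5,.108),(.42,.108),(.34,.108),(.26,.108),(.18,.108),(.1,.108),(.05,.108),(0,.108),(0,.1045)]:
  q=np.array([.1375-R*np.sin(ph),.035+R*np.cos(ph)]); print(ph,R,'x',round((g-q)[1]*100,2),'y',round((q-g)[0]*100,2))
"
```

```text
0.65 0.1029 x -0.47 y 0.57
0.58 0.1029 x -0.89 y 1.16
0.5 0.1029 x -1.31 y 1.87
0.5 0.1055 x -1.54 y 1.74
0.5 0.108 x -1.76 y 1.62
0.42 0.108 x -2.14 y 2.4
0.34 0.108 x -2.46 y 3.2
0.26 0.108 x -2.72 y 4.02
0.18 0.108 x -2.91 y 4.87
0.1 0.108 x -3.03 y 5.72
0.05 0.108 x -3.07 y 6.26
0 0.108 x -3.08 y 6.8
0 0.1045 x -2.73 y 6.8
```

Call:
{"method": "step_arm", "body": {
  "targets": [
    [[0,0,0],[-0.24,0.3,0],0.15],
    [[0,0,0],[-0.47,0.57,0],0.15],
    [[0,0,0],[-0.88,1.16,0],0.15],
    [[0,0,0],[-1.0,1.5,0],0.15],
    [[0,0,0],[-1.25,1.8,0],0.15]
  ]
}}

```text
clock: 11.15
tcp_pos: [0.4817, -0.0529, 0.1057]
tool_rot: [0.101, 0.7, -0.102, 0.7]
ft_force: [-0.1, -5.6, -1.8]
finger_gap: 0.201
```

Run:
```python
from h import *
where()
d=cam("side"); crop(d,340,160,440,250,7,"side13.png")
where()
```

```text
t 11.15 grasp a,b,z 0.4767 0.0867 0.1247 F a,b,z 1.5 -5.3 -1.8 gap 0.201
t 11.2 grasp a,b,z 0.4768 0.0872 0.1249 F a,b,z -0.2 -5.9 2.1 gap 0.202
```

View pics/side13.png

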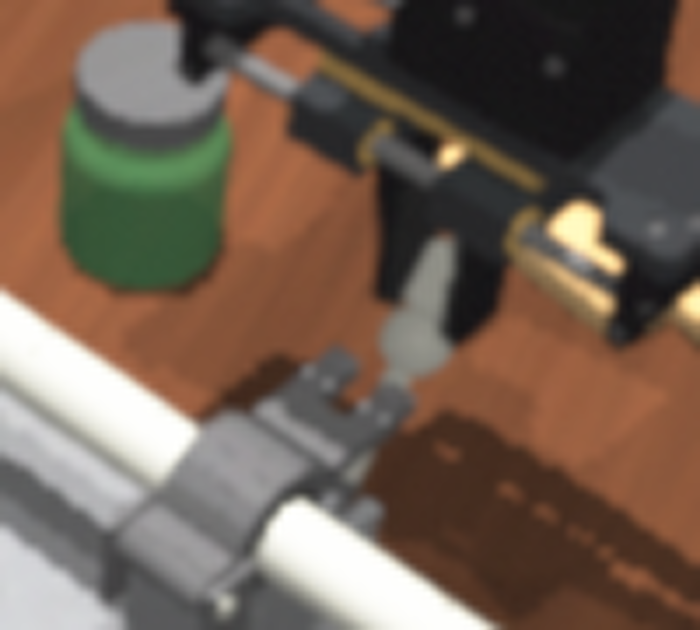

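Bolt is following. Now I'll draw the head out about 5 mm along the shank.

Call:
{"method": "step_arm", "body": {
  "targets": [
    [[0,0,0],[-0.15,-0.06,0],0.15],
    [[0,0,0],[-0.3,-0.12,0],0.15],
    [[0,0,0],[-0.45,-0.18,0],0.15],
    [[0,0,0],[-0.55,-0.2,0],0.15]
  ]
}}

```text
clock: 11.7
tcp_pos: [0.4809, -0.0531, 0.1099]
tool_rot: [0.102, 0.7, -0.101, 0.699]
ft_force: [5.9, 1.9, -15.0]
finger_gap: 0.207
```

Run:
```python
from h import *
where()
```

```text
t 11.7 grasp a,b,z 0.4761 0.0863 0.1289 F a,b,z 5.1 3.5 -15.0 gap 0.207
```

Call:
{"method": "step_arm", "body": {
  "targets": [
    [[0,0,0],[-0.27,0.35,0],0.15],
    [[0,0,0],[-0.52,0.71,0],0.15],
    [[0,0,0],[-0.7,1.1,0],0.15],
    [[0,0,0],[-0.85,1.53,0],0.15]
  ]
}}

```text
clock: 12.2
tcp_pos: [0.4852, -0.0389, 0.1185]
tool_rot: [0.102, 0.7, -0.101, 0.699]
ft_force: [4.3, -0.6, -14.1]
finger_gap: 0.2
```

Run:
```python
from h import *
where()
d=cam("side"); crop(d,340,160,440,250,7,"side14.png")
```

```text
t 12.2 grasp a,b,z 0.4761 0.1011 0.1375 F a,b,z 4.3 0.7 -14.1 gap 0.2
```

View pics/side14.png

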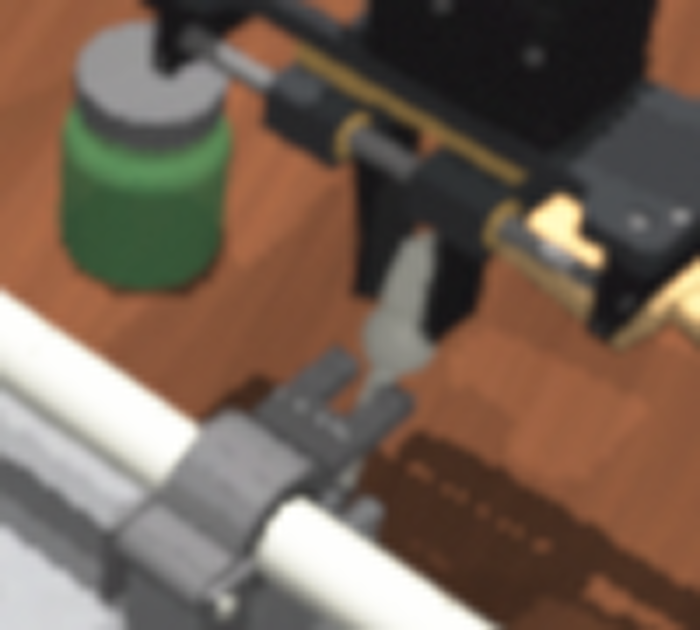

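Call:
{"method": "step_arm", "body": {
  "targets": [
    [[0,0,0],[-0.14,0.42,0],0.15],
    [[0,0,0],[-0.26,0.84,0],0.15],
    [[0,0,0],[-0.36,1.27,0],0.15],
    [[0,0,0],[-0.46,1.7,0],0.15]
  ]
}}

```text
clock: 12.75
tcp_pos: [0.4903, -0.0236, 0.1244]
tool_rot: [0.101, 0.7, -0.102, 0.7]
ft_force: [-0.3, -6.3, -8.5]
finger_gap: 0.203
```

Run:
```python
from h import *
where()
```

```text
t 12.75 grasp a,b,z 0.4767 0.1173 0.1434 F a,b,z 1.5 -6.1 -8.5 gap 0.203
```

Call:
{"method": "step_arm", "body": {
  "targets": [
    [[0,0,0],[-0.08,0.4,0],0.15],
    [[0,0,0],[-0.1,0.8,0],0.15],
    [[0,0,0],[-0.1,1.1,0],0.15],
    [[0,0,0],[-0.1,1.4,0],0.15]
  ]
}}

```text
clock: 13.25
tcp_pos: [0.4947, -0.0096, 0.1257]
tool_rot: [0.102, 0.7, -0.102, 0.7]
ft_force: [-2.1, -2.3, -4.2]
finger_gap: 0.204
```

Run:
```python
from h import *
where()
d=cam("side"); crop(d,340,160,440,250,7,"side15.png")
where()
```

```text
t 13.25 grasp a,b,z 0.4769 0.1319 0.1447 F a,b,z -1.3 -2.8 -4.2 gap 0.204
t 13.3 grasp a,b,z 0.4768 0.1325 0.1445 F a,b,z -1.0 0.4 -3.1 gap 0.205
```

View pics/side15.png

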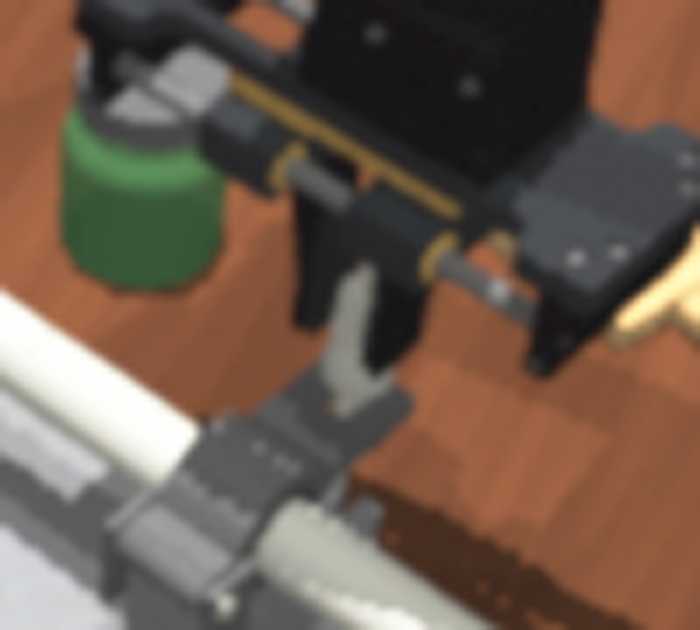

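Call:
{"method": "step_arm", "body": {
  "targets": [
    [[0,0,0],[0.05,0.15,0],0.15],
    [[0,0,0],[0.15,0.3,0],0.15],
    [[0,0,0],[0.25,0.45,0],0.15],
    [[0,0,0],[0.25,0.45,0],0.15]
  ]
}}

```text
clock: 13.8
tcp_pos: [0.4964, -0.0054, 0.1242]
tool_rot: [0.102, 0.699, -0.102, 0.7]
ft_force: [-5.2, -1.6, 8.1]
finger_gap: 0.206
```

Run:
```python
from h import *
where()
d=cam("side"); crop(d,340,160,440,250,7,"side16.png")
d=cam("top"); crop(d,250,200,370,300,6,"top16.png")
d=cam("wrist"); cv2.imwrite('pics/w16.png',d['frame'][100:350,150:500,::-1])
where()
```

```text
t 13.8 grasp a,b,z 0.4773 0.1365 0.1432 F a,b,z -4.5 -3.0 8.1 gap 0.206
t 13.95 grasp a,b,z 0.4773 0.1365 0.1431 F a,b,z -3.4 -1.8 8.6 gap 0.203
```

View pics/side16.png

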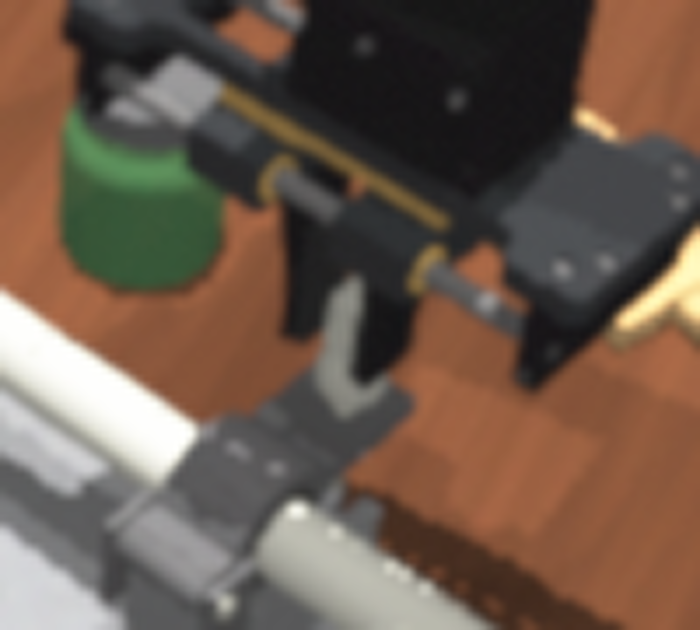

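View pics/w16.png

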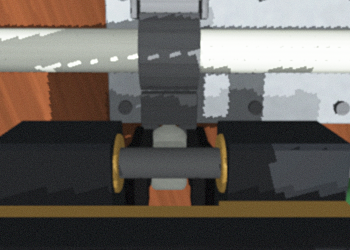

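The ball now bears on the lug and the bolt is near upright. I'll nudge inwards slightly to feel the slot bottom.

Call:
{"method": "step_arm", "body": {
  "targets": [
    [[0,0,0],[0,0.1,0],0.15],
    [[0,0,0],[0,0.2,0],0.15],
    [[0,0,0],[0,0.2,0],0.15]
  ]
}}

```text
clock: 14.32
tcp_pos: [0.4969, -0.0039, 0.1241]
tool_rot: [0.101, 0.699, -0.102, 0.7]
ft_force: [-5.1, -2.8, 8.1]
finger_gap: 0.2
```

Run:
```python
from h import *
where()
```

```text
t 14.32 grasp a,b,z 0.4773 0.1381 0.1431 F a,b,z -4.1 -4.2 8.1 gap 0.2
```

Call:
{"method": "step_arm", "body": {
  "targets": [
    [[0,0,0],[0,0.1,0],0.15],
    [[0,0,0],[0,0.15,0],0.15],
    [[0,0,0],[0,0.15,0],0.15]
  ]
}}

```text
clock: 14.7
tcp_pos: [0.4973, -0.0025, 0.124]
tool_rot: [0.101, 0.699, -0.102, 0.7]
ft_force: [-5.1, -3.2, 8.3]
finger_gap: 0.201
```

Run:
```python
from h import *
where()
```

```text
t 14.7 grasp a,b,z 0.4773 0.1394 0.143 F a,b,z -4.0 -4.5 8.3 gap 0.201
```

Call:
{"method": "step_arm", "body": {
  "targets": [
    [[0,0,0],[0,0,0],0.45],
    [[0,0,0],[0,0,0],0.45],
    [[0,0,0],[0,0,0],0.45]
  ]
}}

```text
clock: 15.08
tcp_pos: [0.497, -0.0017, 0.1225]
tool_rot: [0.102, 0.7, -0.101, 0.7]
ft_force: [-0.9, 0.2, -0.2]
finger_gap: 0.417
```

Call:
{"method": "step_arm", "body": {
  "targets": [
    [[0,0,0],[-2,0,0],0.45],
    [[0,0,0],[-5,0,0],0.45],
    [[0,0,0],[-8,0,0],0.45],
    [[0,0,0],[-8,-5,0],0.45],
    [[0,0,0],[-8,-10,0],0.45]
  ]
}}

```text
clock: 15.7
tcp_pos: [0.4685, -0.0984, 0.2031]
tool_rot: [0.101, 0.699, -0.101, 0.7]
ft_force: [-0.2, -0.2, -0.3]
finger_gap: 0.453
```

Call:
{"method": "step_arm", "body": {
  "targets": [
    [[0,0,0],[0,-6,-4],0.45],
    [[0,0,0],[0,-8,-8],0.45]
  ]
}}

```text
clock: 15.95
tcp_pos: [0.3677, -0.1533, 0.2025]
tool_rot: [0.102, 0.7, -0.102, 0.7]
ft_force: [-0.6, -0.1, 1.4]
finger_gap: 0.45
```

```bash
cat > look.py <<'E'
from h import *
import sys
tag=sys.argv[1]
where()
for n in ("top","side"):
    d=cam(n); f=d["frame"].astype(int); P=d["P"]; z=P[...,2]; a=P@Xc; b=P@Yc
    from scipy.optimize import least_squares
    pm=(f.min(2)>150)&(z>0.07)&(z<0.12)&(b>0.15)&(b<0.25)
    for lo in (0.39,0.42,.55,0.6):
        k=pm&(a>lo)&(a<lo+0.04)
        if k.sum()>30:
            q=np.c_[b[k],z[k]]
            s=least_squares(lambda c:np.hypot(q[:,0]-c[0],q[:,1]-c[1])-0.0135,[q[:,0].mean(),0.09],loss='soft_l1',f_scale=0.001).x
            print(n,lo,k.sum(),s.round(4))
    hd=(a>.455)&(a<.50)&(b>.10)&(b<.17)&(z>.105)&(z<.17)
    for zl in np.arange(.105,.155,.005):
        k=hd&(z>zl)&(z<=zl+.005)
        if k.sum()>2: print(n,"bolt z",round(zl,3),k.sum(),"b",np.percentile(b[k],[5,50,95]).round(4),"a",np.percentile(a[k],[5,50,95]).round(4))
    k=(f.max(2)<150)&(abs(f[...,0]-f[...,2])<25)&(a>.462)&(a<.492)&(b>.11)&(b<.24)&(z>.07)&(z<.125)
    for bl in np.arange(.11,.17,.01):
        kk=k&(b>bl)&(b<=bl+.01)
        if kk.sum()>3: print(n,"strap b",round(bl,3),kk.sum(),np.percentile(z[kk],[10,50,90]).round(4))
    crop(d,*( (250,200,370,300,6) if n=="top" else (340,180,440,270,7)),n+tag+".png")
E
python3 look.py 17
```

```text
t 15.95 grasp a,b,z 0.3962 -0.0421 0.2215 F a,b,z -0.6 -0.2 1.4 gap 0.45
top 0.39 203 [0.1872 0.085 ]
top 0.42 218 [0.1874 0.085 ]
top 0.55 207 [0.1861 0.0848]
top 0.6 206 [0.186  0.0844]
top bolt z 0.105 5 b [0.1241 0.1441 0.1468] a [0.465  0.4794 0.4877]
top bolt z 0.11 12 b [0.13   0.1432 0.1464] a [0.4725 0.4844 0.4876]
top bolt z 0.115 4 b [0.1363 0.1426 0.146 ] a [0.4762 0.4822 0.4867]
top bolt z 0.13 4 b [0.1345 0.1413 0.1437] a [0.4772 0.4855 0.4858]
top bolt z 0.135 8 b [0.1259 0.1293 0.1436] a [0.4693 0.4809 0.4844]
top bolt z 0.14 53 b [0.1277 0.1352 0.1425] a [0.4694 0.4763 0.4846]
top bolt z 0.145 8 b [0.129  0.1364 0.1406] a [0.4734 0.4789 0.482 ]
top strap b 0.12 16 [0.0972 0.0997 0.1028]
top strap b 0.16 61 [0.0906 0.0987 0.1019]
top strap b 0.17 58 [0.1041 0.1073 0.1102]
side 0.39 206 [0.1827 0.0862]
side 0.42 194 [0.1827 0.0861]
side 0.55 165 [0.1821 0.0865]
side 0.6 146 [0.1818 0.0863]
side bolt z 0.105 21 b [0.1368 0.1439 0.1693] a [0.4669 0.4758 0.4908]
side bolt z 0.11 27 b [0.1285 0.1391 0.1439] a [0.4663 0.4708 0.4857]
side bolt z 0.115 23 b [0.1288 0.138  0.1438] a [0.4689 0.4732 0.4826]
side bolt z 0.12 10 b [0.1275 0.1389 0.1403] a [0.4691 0.4755 0.4841]
side bolt z 0.125 15 b [0.1264 0.1383 0.1412] a [0.4689 0.4716 0.4817]
side bolt z 0.13 16 b [0.1274 0.1389 0.1412] a [0.468  0.4723 0.4826]
side bolt z 0.135 18 b [0.1258 0.1388 0.1407] a [0.4685 0.4736 0.4839]
side bolt z 0.14 41 b [0.1239 0.133  0.1406] a [0.4688 0.4762 0.4845]
side bolt z 0.145 11 b [0.1263 0.1324 0.1375] a [0.4704 0.4767 0.4834]
side strap b 0.12 12 [0.098  0.1005 0.1161]
side strap b 0.13 26 [0.0985 0.101  0.1223]
side strap b 0.14 22 [0.0989 0.1009 0.1092]
side strap b 0.15 24 [0.0965 0.0993 0.1013]
side strap b 0.16 12 [0.1042 0.1064 0.1074]
side strap b 0.17 25 [0.1085 0.1107 0.1119]
```

View pics/side17.png

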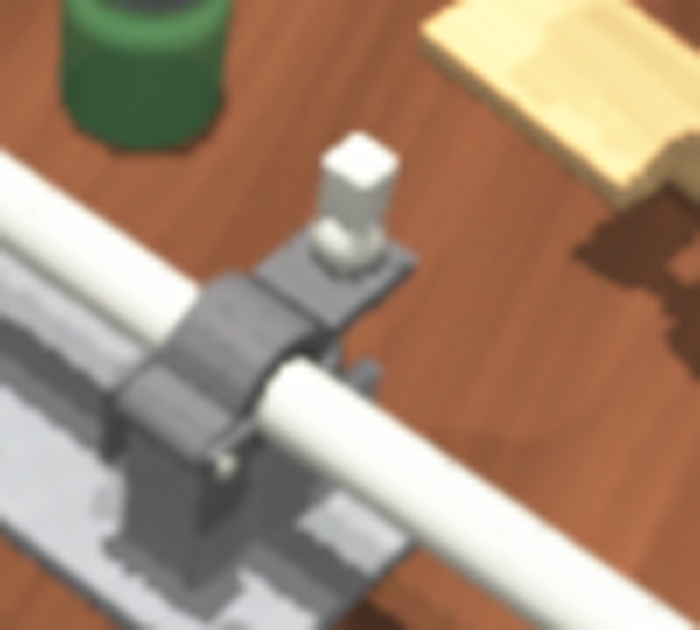

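View pics/top17.png

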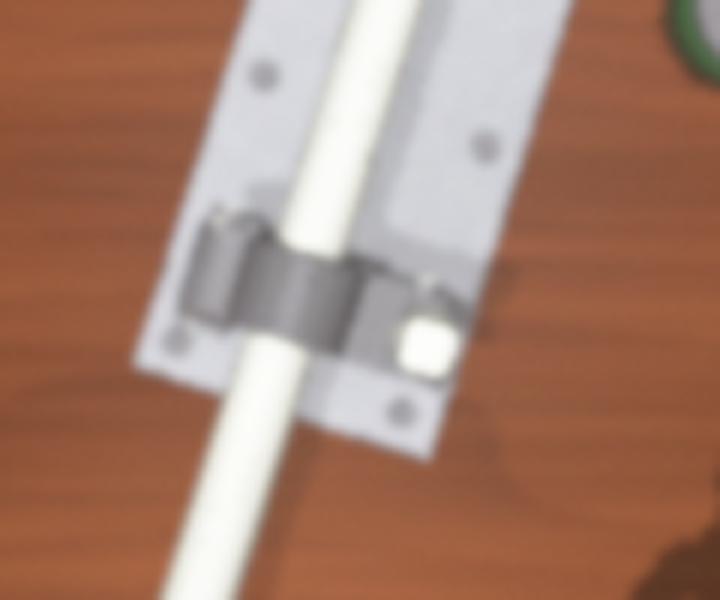

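Both views agree after release:
- **Half:** closed.
- **Pipe axis:** z ≈ 0.085.
- **Bolt:** upright to about 0.03 rad, with the head top at z ≈ 0.144 (a seated nut should give 0.1445).

The gripper is well clear, so I'll hand in.

```bash
python3 -c "
from h import *
where(); print(r.close_job())"
```

```text
t 16.05 grasp a,b,z 0.3937 -0.0419 0.2208 F a,b,z 0.8 -0.4 -0.8 gap 0.454
the job is handed in; nothing more can be done
None
```

I closed the half on the pipe and pressed it home. Then I drew the bolt's head out, swung it over the humps and let the nut seat behind them. I let go of everything and handed the job in at 16 s. The hand-in gave no verdict.

**Last checks, from the cameras after release:**
- **Pipe:** its axis was at z ≈ 0.085 m, the home height. The side view read about 1.3 mm higher, close to the 1.8 mm offset it showed on the bench.
- **Half:** the lug top was level at z ≈ 0.099 m, as expected when closed.
- **Bolt:** it was within about 0.03 rad of upright. The head top was at z ≈ 0.144 m, where a seated nut should put it.
- **Gripper and other things:** the gripper was well clear. I did not touch the jacks, paddle or jar, but I did not measure them again.

**One doubt:** I sent two press moves together without checking the force between them. At the stop the wrist briefly read 33.6 N upwards, above the "about 30 N at the lug" guide. I eased off at once. I can't rule out that the force between half and pipe passed 80 N for a moment, because it can't be measured directly.

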